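# Set out the fixture bar to the stop and hold it

### The job

Slide the flat steel bar along its support block, without lifting it off, until its leading end (the one with the two holes) is level with the upright blade of the slotted stop that stands beside its path, with the bar still lying flat and straight along the block. So far out the bar would tip off by itself, so keep hold of it and finish while still holding it there, resting on the block, ready for tacking. Leave the stop and the tube offcuts and V block where they are, and never let the bar tip.

Things in the scene. Friction and masses are not known exactly. Their poses are not given: they have to be found in the camera images.
- block_top (a point): Centre of the top face of the fixed steel support block: upright rail 150 mm long, 28 wide, top 90 mm over the table, on a bolted foot 150 x 80 x 12 mm. x axis: along the block, the way to slide the bar (to the robot's right); y: across, away from the robot; z up. The outer edge is 75 mm along +x from here. Its place and direction vary.
- bar_center (a point): Centre of the loose flat steel bar, 260 x 40 x 8 mm, about 0.65 kg, mass centre here. It starts lying along the block, underside at 90 mm, rear end 30 to 85 mm out behind it. x axis: along the bar to its leading end; z up. 6 mm wider than the block on each side: grip it across its width from above. Slides with steel friction; tips once its centre passes the block's outer edge unless held.
- bar_end (a point): Middle of the bar's leading end face (the end with two 12 mm holes), 130 mm along the bar's +x from bar_center. To be brought level with the stop's blade.
- stop_blade (a point): The mark: middle of the upright blade of the loose slotted stop (dark steel, 178 mm high, foot 60 x 50 x 8 mm). Blade 6 mm thick, 32 wide, square across the sliding direction, on the far side of the bar's path, about 20 mm clear of it. Point half-way through its thickness; axes as the block's. The bar's end is level at x = 0 here; it then overhangs the block by 145 to 175 mm.
- block: The same support block, origin at the centre of its underside, 90 mm below block_top, same axes. Not part of the job: the black hood of an extraction arm hangs over the right-hand part of the table, its handle reaching to about x 0.30, y -0.31, z 0.68 m; keep the elbow and forearm clear of it when swinging in from the right (draw the arm in first).
- bar: The same bar, origin at the centre of its underside, 4 mm below bar_center, same axes.
- stop: The same slotted stop, origin at the centre of its foot's underside; its blade is 9 mm along +x from there.
- tube_long_center (a point): Centre of a bystander: square tube offcut 40 x 110 x 40 mm lying on the table behind the block.
- tube_short_center (a point): Centre of a bystander: square tube offcut 30 x 80 x 30 mm lying on the table to the left of the block, farther from the robot.
- vee_center (a point): Centre of a bystander: V block 50 x 50 x 30 mm standing on the table to the left of the block.
Things that resemble listed ones, but are neither listed nor needed, are in the scene too. Leave any purple look-alike of the stop alone.

How it is judged:
On the way:
1. the bar's centre is slid past the block's outer edge while the fingers hold the bar flat on the block (x of bar_center in the frame of block_top above 0.078 m and contact force between the fingers and bar above 0.8 N and angle between bar_center's own z axis and vertical below 0.04 rad and contact force between bar and block above 0.5 N), for 0.2 s.
At the end, for the whole second after the job is handed in: The bar's leading end is level with the middle of the stop's blade within 7 mm; the bar rests flat on the block (tilt under 0.04 rad, at least 0.5 N on the block), straight along it (within 0.08 rad and 8 mm to the side), at rest, and the fingers still hold or press it (0.8 N or more) (x of bar_end in the frame of stop_blade between -0.007 and 0.007 m and y of bar_center in the frame of block_top between -0.008 and 0.008 m and angle between the x axis of bar_center and the x axis of block_top, either way round below 0.08 rad and z of bar_center in the frame of block_top below 0.008 m and contact force between the fingers and bar above 0.8 N and linear speed of bar below 0.01 m/s and angle between bar_center's own z axis and vertical below 0.04 rad and contact force between bar and block above 0.5 N); the arm keeps its last pose, push and grip.
It fails at once if the bar tips (more than 0.15 rad) (angle between bar_center's own z axis and vertical above 0.15 rad).
It fails at once if the bar is lifted more than 15 mm off the block (z of bar_center in the frame of block_top above 0.019 m).
It fails at once if the slotted stop is shifted more than 8 mm (distance of stop_blade from where it was at the start of the episode above 0.008 m).
It fails at once if a tube offcut or the V block is shifted more than 15 mm (distance of any of tube_long_center, tube_short_center, vee_center from where it was at the start of the episode above 0.015 m).
It also fails if it takes over 35 s, if anything falls off the work surface, if the arm or the gripper's body presses on something with over 40 N, if the wrist force passes 120 N, or if a joint passes its speed limit or range.

### The arm

A 7-joint arm with a two-finger parallel gripper is mounted at the origin on a cart in front of the work surface, level with it; the furniture and walls round the work are solid. World frame = base frame: x ahead of the robot, y to its left, z up, the work surface at z = 0. Lengths are in m, angles in rad, forces in N, time in s.
With the tool pointing down it reaches from about 0.425 to 0.925 m from the base axis. Payload 6.8 kg.
Tool frame: the origin (TCP) lies midway between the tips of the shut fingers; the grasp point (between the pads) lies bot.grip_point_offset behind it (bot.grip_point_offset is the distance from the TCP to the grasp point, in m); z points along the fingers, y is the line along which they close (so a half turn about z gives the same grasp; the last joint's range is limited). The gripper opens to 85 mm and grips with 20 to 120 N. Pads are 22 mm wide; open, the fingers measure 114 mm over their backs; the gripper's body (76 mm by 85 mm) begins 54 mm behind the grasp point. The pads swing forward as they close: fully open they stand 13 mm farther back than shut.
Start: joints at [-1.434, 0.477, 0.022, 1.555, -0.011, 1.109, -0.083], TCP at [0.164, 0.655, 0.231] pointing down, gripper open.
Joint ranges: [-2.96, 2.96], [-0.34, 2.1], [-1.41, 1.46], [0.24, 2.44], [-1.37, 4.51], [0.17, 1.92], [-2.96, 2.96]. Speed limits (rad/s): [2.39, 2.39, 3.14, 3.14, 3.14, 3.14, 3.14].

### API

Orientations are given as a unit quaternion [w, x, y, z].
In Python, from station import get_obs, cams, job, bot gives the robot as it stands.
- The arm moves only by the tool arm_command, never from a script. Its argument "rows" is a list that holds one entry, the list of rows, each a list of 5 numbers: the finger opening in mm, from 0 to 85.4, then the shift along the world's x, y, z in units of 60 mm (1.0 is 60 mm), then the turn about the world's z in units of 0.08 rad (1.0 is 0.08 rad). In form: [[[grip, x, y, z, turn], ...]]. A call has exactly 10 rows; each row shifts and turns the commanded pose from where the row before left it; what a row does not reach is not made up. A row lasts 1/8 s, in which the tool goes at most 62.5 mm and 10.7 degrees, less where a joint would pass 70% of its speed; a pose out of reach is approached as far as the arm can. A call with a number of a shift or a turn outside -1 to 1 is refused whole. A call with a gripper value outside its range is refused whole. The fingers move at their own pace and stop on an object; "newtons" is the grip in N (left out, the last holds). Time passes only in rows, so rows that do not move let the fingers close, or fill a call up. It gives the time, the measured TCP pose, the force, the opening and the grip force at its end, in the units of the state.
- get_obs(): the state, without advancing time (a new reading comes with each control period).
- cams.read_camera(name): name is "scene" or "top"; returns the picture (420x560x3 uint8, red, green, blue); there is no depth.
- cams.camera_params(name): a dict with "K" (3x3 intrinsics, pixels), "extrinsics" (4x4, takes a point from camera to world coordinates). Camera axes: x right, y down, z forward; pixel columns grow to the right and rows downward; lengths in m; the calibration is good to about 2 mm. A picture is of the moment at which its call begins. camera_params takes no time and is no camera call.
- job.hand_in(): hands the job in; it is judged then, once.
The state is a dict: "t": time; "q": joint angles; "joint_vel": joint speeds; "joint_torque": joint torques, N m; "eef_pos": TCP position; "tool_rot": TCP orientation; "contact_force": force on the tool from outside, world axes, zero at the start; "torque": the same for the moment, N m; "gripper_width": opening from 0.0 (shut) to 1.0 (fully open); "grasp_force": force on a finger pad.
Only numpy, scipy, OpenCV 4.12 (cv2) and the standard library are available. Lean on these libraries where they do the work, as an engineer would, in place of code of your own. Each camera call takes 0.05 s, during which the arm holds its last target. There are 200 camera calls.

## Working session

There is one attempt and no reset: what is moved stays moved. The work goes in short steps, Python scripts to look and compute and a tool call to move; the robot and the scene stay as the last step left them, time stands still between calls to the robot, and variables do not carry over. Pictures are saved under pics/ and viewed, at most 10 in all, crops included, and the job is handed in when it is done.

Besides the shell and the picture viewer there is one more tool, called after "Call:" by a JSON object that holds its "method" and its "body". arm_command: Moves the arm, as the interface text tells. Its arguments: {"type":"object","properties":{"rows":{"type":"array"},"newtons":{"type":"number"}},"required":["rows"]}

```bash
mkdir -p pics
python3 - <<'E'
from station import get_obs,cams,job,bot
import cv2
for n in("scene","top"):
    cv2.imwrite(f"pics/{n}0.png",cams.read_camera(n)[:,:,::-1]); p=cams.camera_params(n); print(p["K"].round(1).tolist(),p["extrinsics"].round(4).tolist())
o=get_obs(); print({k:o[k] for k in("t","eef_pos","tool_rot","contact_force","gripper_width")},bot.grip_point_offset)
E
```

```text
[[407.5, 0.0, 278.8], [0.0, 407.5, 203.0], [0.0, 0.0, 1.0]] [[0.4413, -0.6537, 0.6147, -0.0045], [-0.8972, -0.3066, 0.318, -0.2596], [-0.0194, -0.6919, -0.7218, 0.7088], [0.0, 0.0, 0.0, 1.0]]
[[402.5, 0.0, 278.8], [0.0, 402.5, 207.6], [0.0, 0.0, 1.0]] [[-0.0396, -0.9787, 0.2014, 0.3189], [-0.9992, 0.039, -0.0071, 0.0156], [-0.0009, -0.2015, -0.9795, 1.1706], [0.0, 0.0, 0.0, 1.0]]
{'t': 0.1, 'eef_pos': array([0.16350253, 0.65434525, 0.23039262]), 'tool_rot': array([-4.13992270e-05,  1.22112982e-01,  9.92515840e-01, -8.51851510e-04]), 'contact_force': array([ 0.1253936 , -0.59707527, -0.31936926]), 'gripper_width': 1.0014421191330278} 0.0187
```

View pics/scene0.png

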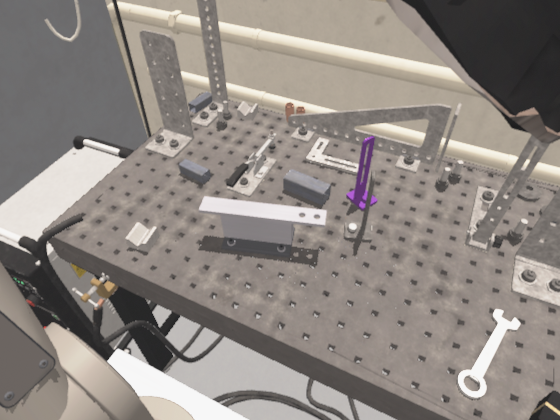

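View pics/top0.png

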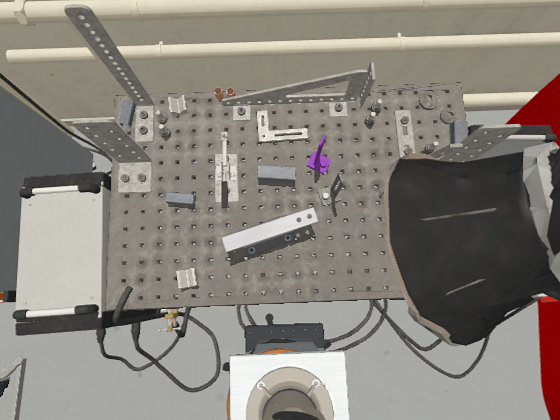

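The scene shows the bar (scene 200-325, 198-222; top 222-317, 208-250) on its block. There are two candidates for the stop: the purple upright (scene 363,175; top 319,160) and the dark steel upright (scene 366,200; top 332,192). The dark steel one fits the description because purple is the look-alike. I'll confirm it in an enlarged crop.

Run:
```python
import cv2,numpy as np
a=cv2.imread("pics/top0.png")[140:270,210:350]; b=cv2.imread("pics/scene0.png")[130:270,190:390]
a=cv2.resize(a[:, :],None,fx=4,fy=4,interpolation=2)[:, :560]
cv2.imwrite("pics/ctop.png",a)
b=cv2.resize(b,None,fx=4,fy=4,interpolation=2); cv2.imwrite("pics/cscene.png",b)
```

```text
(no output)
```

View pics/ctop.png

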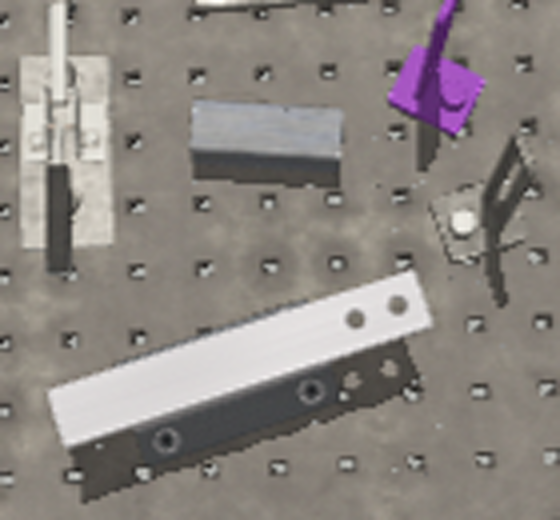

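View pics/cscene.png

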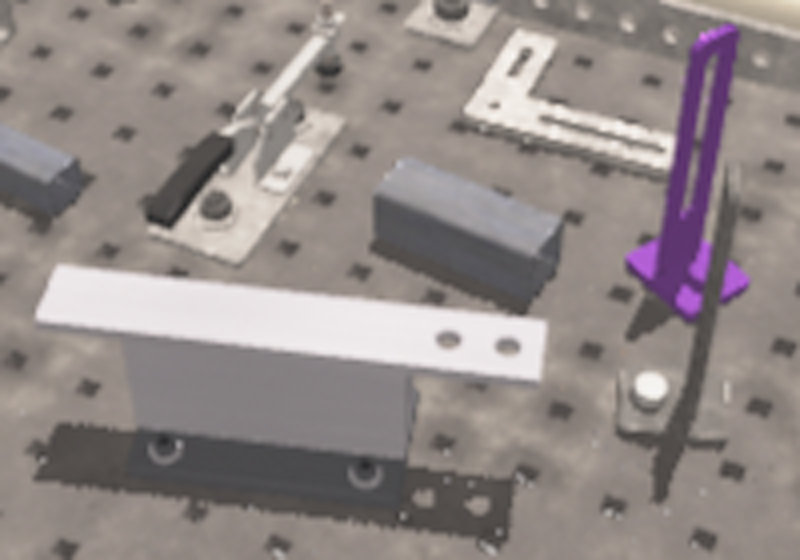

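The crop confirms the dark steel stop. In the top view its blade top runs (338.7,174.5)-(343.3,186), and in the scene view the top is at (373.7,172.5), seen edge-on. The purple one stands farther back. The bar's leading end, with the holes, is on the right.

```bash
cat > h.py <<'E'
import numpy as np
from station import cams
def ray(n,p):
    P=cams.camera_params(n);E=np.array(P["extrinsics"]);d=E[:3,:3]@np.linalg.solve(P["K"],[p[0],p[1],1]);return E[:3,3],d
def onz(n,p,z):
    c,d=ray(n,p);return c+d*(z-c[2])/d[2]
def proj(n,X):
    P=cams.camera_params(n);E=np.array(P["extrinsics"]);v=P["K"]@(E[:3,:3].T@(np.asarray(X)-E[:3,3]));return v[:2]/v[2]
T=lambda u,v:(210+(u+.5)/4-.5,140+(v+.5)/4-.5)
S=lambda u,v:(190+(u+.5)/4-.5,130+(v+.5)/4-.5)
E
python3 - <<'E'
from h import *
f=lambda n,g,L,z:np.array([onz(n,g(*p),z) for p in L])
for n,g,L in(("top",T,[(48,393),(70,447),(432,324),(412,271)]),("scene",S,[(57,265),(37,322),(541,382),(547,320)])):
    c=f(n,g,L,.098); rear=(c[0]+c[1])/2; lead=(c[2]+c[3])/2
    d=lead-rear; print(n,"ctr",c.mean(0).round(4),"end",lead.round(4),"len",np.linalg.norm(d).round(4),"w",np.linalg.norm(c[0]-c[1]).round(4),"yaw",np.arctan2(d[1],d[0]).round(4))
# blade
b=f("top",T,[(515,138),(533,185),(524,161)],.178); print(b.round(4)); print("scene",onz("scene",S(735,170),.178).round(4))
# block lines: scene block upright bottom outer front z=.012, and top-front edge
print("block front z12",f("scene",S,[(135,430),(408,462)],.012).round(4),"top outer front z90",f("scene",S,[(412,372),(126,335)],.09).round(4))
# foot near edge in top
print(f("top",T,[(430,197),(452,262),(525,240)],.008).round(4))
E
```

```text
top ctr [0.4812 0.0336 0.098 ] end [ 0.5179 -0.0899  0.098 ] len 0.2577 w 0.0394 yaw -1.2817
scene ctr [0.4838 0.0317 0.098 ] end [ 0.5202 -0.0928  0.098 ] len 0.2594 w 0.0414 yaw -1.2866
[[ 0.6044 -0.1475  0.178 ]
 [ 0.573  -0.1568  0.178 ]
 [ 0.589  -0.1522  0.178 ]]
scene [ 0.5995 -0.1547  0.178 ]
block front z12 [[ 0.4439  0.1121  0.012 ]
 [ 0.488  -0.0329  0.012 ]] top outer front z90 [[ 0.4854 -0.0361  0.09  ]
 [ 0.4455  0.1078  0.09  ]]
[[ 0.6103 -0.1091  0.008 ]
 [ 0.5603 -0.1224  0.008 ]
 [ 0.5748 -0.1774  0.008 ]]
```

Call:
{"method": "arm_command", "body": {"rows": [[[85,0.5,-0.7,0,-1],[85,0.5,-0.7,0,-1],[85,0.5,-0.7,0,-1],[85,0.5,-0.7,0,-1],[85,0.5,-0.7,0,-1],[85,0.5,-0.7,0,-1],[85,0.4,-0.75,0,-1],[85,0.4,-0.75,0,-1],[85,0.4,-0.75,0,-1],[85,0.4,-0.75,0,-1]]], "newtons": 50}}

```text
t: 1.35
eef_pos: [0.44, 0.2213, 0.2312]
tool_rot: [-0.0, 0.5, 0.866, -0.0]
contact_force: [-0.7, 0.7, -0.5]
gripper_width: 0.991
grasp_force: 0.0
```

Call:
{"method": "arm_command", "body": {"rows": [[[85,0.17,-0.8,0,-1],[85,0.17,-0.8,0,-1],[85,0.17,-0.84,0,-1],[85,0,0,-0.3,0],[85,0,0,-0.3,0],[85,0,0,-0.2,0],[85,0,0,0,0],[85,0,0,0,0],[85,0,0,0,0],[85,0,0,0,0]]]}}

```text
t: 2.6
eef_pos: [0.4704, 0.0766, 0.1837]
tool_rot: [0.0, 0.599, 0.801, 0.0]
contact_force: [-0.5, 0.2, 0.0]
gripper_width: 0.995
grasp_force: 0.0
```

Run:
```python
from station import *
from station import get_obs,cams
import cv2
for n in("scene","top"): cv2.imwrite(f"pics/{n}1.png",cams.read_camera(n)[:,:,::-1])
o=get_obs(); print({k:o[k] for k in("t","eef_pos","tool_rot","contact_force")})
a=cv2.imread("pics/scene1.png")[100:270,190:390]; cv2.imwrite("pics/c1.png",cv2.resize(a,None,fx=3.5,fy=3.5,interpolation=2))
```

```text
{'t': 2.7, 'eef_pos': array([0.47032828, 0.0765895 , 0.18356143]), 'tool_rot': array([1.03943728e-04, 5.99079682e-01, 8.00689361e-01, 2.65084917e-04]), 'contact_force': array([ 0.43787591,  0.00146016, -0.08295516])}
```

View pics/c1.png

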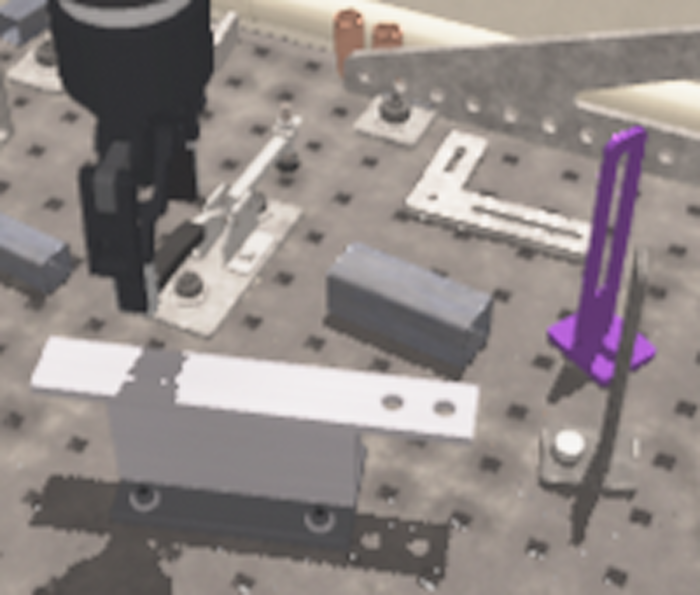

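Aligned above the bar and clear of the clamp and the tube. I'll lower and grip now.

Call:
{"method": "arm_command", "body": {"rows": [[[85,0,0,-0.5,0],[85,0,0,-0.5,0],[85,0,0,-0.4,0],[85,0,0,-0.3,0],[85,0,0,-0.16,0],[85,0,0,0,0],[85,0,0,0,0],[60,0,0,0,0],[50,0,0,0,0],[46,0,0,0,0]]]}}

```text
t: 3.95
eef_pos: [0.4703, 0.0766, 0.0719]
tool_rot: [0.0, 0.599, 0.801, 0.0]
contact_force: [-0.4, 0.1, -0.5]
gripper_width: 0.54
grasp_force: 0.0
```

Call:
{"method": "arm_command", "body": {"rows": [[[42,0,0,0,0],[38,0,0,0,0],[30,0,0,0,0],[30,0,0,0,0],[30,0,0,0,0],[30,0,0,0,0],[30,0,0,0,0],[30,0,0,0,0],[30,0,0,0,0],[30,0,0,0,0]]], "newtons": 50}}

```text
t: 5.2
eef_pos: [0.4709, 0.0767, 0.0722]
tool_rot: [0.0, 0.599, 0.801, 0.001]
contact_force: [-0.3, -0.1, 5.3]
gripper_width: 0.459
grasp_force: 50.1
```

Gripped at 50 N, with about 5 N pressing the bar down on the block. Now sliding most of the way.

Call:
{"method": "arm_command", "body": {"rows": [[[30,0.038,-0.128,0,0],[30,0.038,-0.128,0,0],[30,0.038,-0.128,0,0],[30,0.038,-0.128,0,0],[30,0.038,-0.128,0,0],[30,0.038,-0.128,0,0],[30,0.038,-0.128,0,0],[30,0.038,-0.128,0,0],[30,0,0,0,0],[30,0,0,0,0]]]}}

```text
t: 6.45
eef_pos: [0.489, 0.0163, 0.0722]
tool_rot: [-0.0, 0.599, 0.801, 0.001]
contact_force: [-0.1, 3.6, 6.5]
gripper_width: 0.46
grasp_force: 50.2
```

Run:
```python
from station import get_obs,cams
import cv2
I={}
for n in("scene","top"): I[n]=cams.read_camera(n)[:,:,::-1].copy(); cv2.imwrite(f"pics/{n}2.png",I[n])
o=get_obs(); print({k:o[k] for k in("t","eef_pos","contact_force","torque","grasp_force")})
cv2.imwrite("pics/ct2.png",cv2.resize(I["top"][160:250,290:355],None,fx=6,fy=6,interpolation=2))
cv2.imwrite("pics/cs2.png",cv2.resize(I["scene"][150:265,270:400],None,fx=5,fy=5,interpolation=2))
```

```text
{'t': 6.55, 'eef_pos': array([0.48897572, 0.01627583, 0.07218478]), 'contact_force': array([-0.9711662 ,  2.71654951,  5.89138918]), 'torque': array([0.73054013, 0.08654457, 0.08587354]), 'grasp_force': 50.21920680999756}
```

View pics/ct2.png

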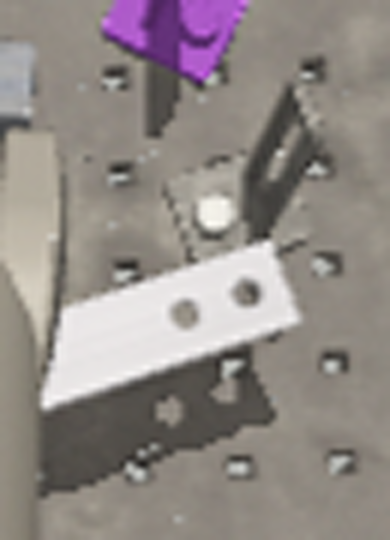

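View pics/cs2.png

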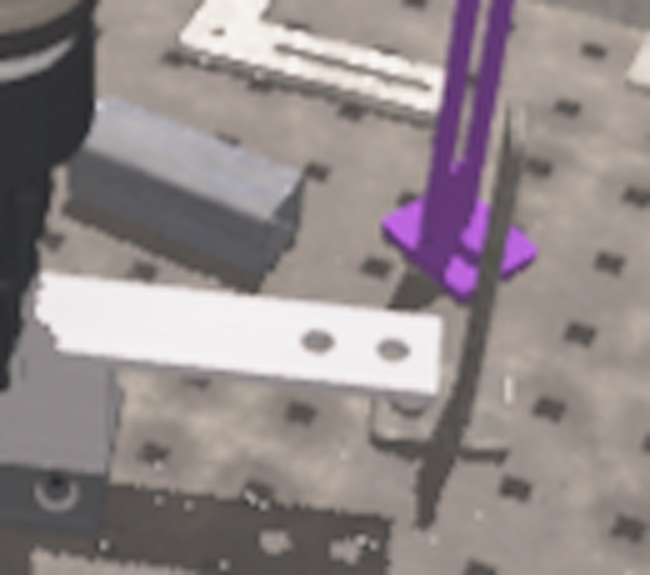

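The top crop shows the bar end at (268,240)/(302,320) and the blade's dark rear (-x) face, with its top edge at (292,87)-(319,157). In the scene crop the bar end is at (441,316)/(437,388), still short of the blade. Next I'll overlay wireframe models to fix the remaining distance.

Run:
```python
from h import *
import cv2
yaw=-1.284;u=np.array([np.cos(yaw),np.sin(yaw),0]);v=np.array([-u[1],u[0],0]);z=np.array([0,0,1.])
C=dict(top=(lambda a,b:(290+(a+.5)/6-.5,160+(b+.5)/6-.5)),scene=(lambda a,b:(270+(a+.5)/5-.5,150+(b+.5)/5-.5)))
for n,L in(("top",[(268,240),(302,320)]),("scene",[(441,316),(437,388)])):
    P=[onz(n,C[n](*p),.098) for p in L];print(n,"end u",[round(p@u,4) for p in P],"v",[round(p@v,4) for p in P])
bu,bv=.3156,None
P=[onz("top",C["top"](*p),.178) for p in[(292,87),(319,157)]];print([(p@u,p@v) for p in P]); bv=np.mean([p@v for p in P])
out=[]
for n,f,cx,cy,w,h in(("top",6,290,160,65,90),("scene",5,270,150,130,115)):
    im=cv2.resize(cv2.imread(f"pics/{n}2.png")[cy:cy+h,cx:cx+w],None,fx=f,fy=f,interpolation=2)
    def box(u0,u1,v0,v1,z0,z1,c):
        q={}
        for i in(0,1):
            for j in(0,1):
                for k in(0,1):
                    p=proj(n,(u0,u1)[i]*u+(v0,v1)[j]*v+(z0,z1)[k]*z); q[i,j,k]=tuple(int(round(t)) for t in((p[0]-cx+.5)*f,(p[1]-cy+.5)*f))
        for a in q:
            for b in q:
                if a<b and sum(s!=t for s,t in zip(a,b))==1: cv2.line(im,q[a],q[b],c,1)
    box(bu-.003,bu+.003,bv-.016,bv+.016,.008,.178,(0,255,255)); box(bu-.039,bu+.021,bv-.025,bv+.025,0,.008,(0,255,0))
    box(.2345+.063-.26,.2345+.063,.452,.492,.09,.098,(0,0,255))
    out.append(cv2.resize(im,None,fx=1,fy=1)[:540])
H=540; out=[cv2.copyMakeBorder(o,0,H-o.shape[0],0,0,0) for o in out]; out[1]=out[1][:,240:]
cv2.imwrite("pics/ov.png",np.hstack(out)[:, :800])
```

```text
top end u [np.float64(0.2957), np.float64(0.2974)] v [np.float64(0.4923), np.float64(0.4525)]
scene end u [np.float64(0.2991), np.float64(0.299)] v [np.float64(0.4945), np.float64(0.4559)]
[(np.float64(0.3122063309299097), np.float64(0.5382279201401758)), (np.float64(0.3122927884454009), np.float64(0.5056206600893145))]
```

View pics/ov.png

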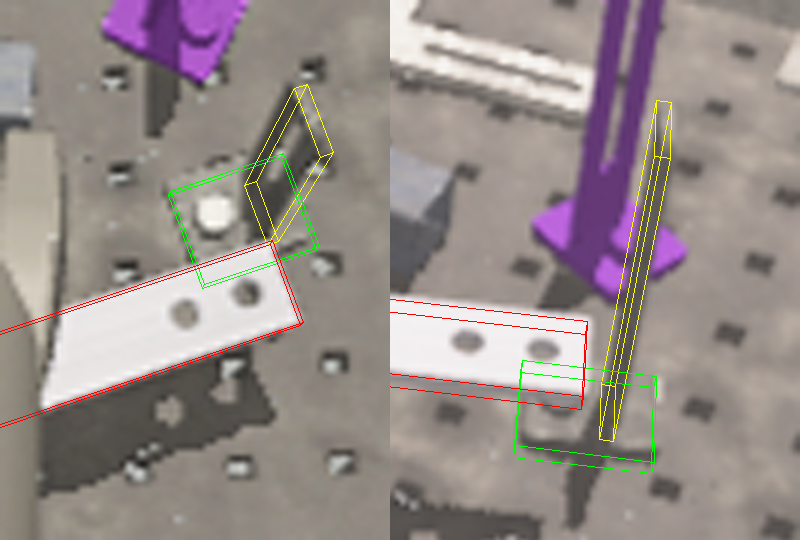

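Both views agree: the remaining distance is about 17.3 mm and the bar hasn't slipped in the grip. Final slide.

Call:
{"method": "arm_command", "body": {"rows": [[[30,0.01,-0.0345,0,0],[30,0.01,-0.0345,0,0],[30,0.01,-0.0345,0,0],[30,0.01,-0.0345,0,0],[30,0.01,-0.0345,0,0],[30,0.01,-0.0345,0,0],[30,0.01,-0.0345,0,0],[30,0.01,-0.0345,0,0],[30,0,0,0,0],[30,0,0,0,0]]]}}

```text
t: 7.8
eef_pos: [0.4934, 0.0012, 0.0722]
tool_rot: [-0.001, 0.598, 0.801, 0.001]
contact_force: [-2.6, 8.0, 8.4]
gripper_width: 0.456
grasp_force: 50.4
```

Run:
```python
from h import *
from station import get_obs
import cv2
I={n:cams.read_camera(n)[:,:,::-1].copy() for n in("scene","top")}
o=get_obs(); print({k:o[k] for k in("t","eef_pos","contact_force","torque","grasp_force")})
a=cv2.resize(I["top"][160:250,295:355],None,fx=6,fy=6,interpolation=2); b=cv2.resize(I["scene"][160:268,300:388],None,fx=5,fy=5,interpolation=2)
cv2.imwrite("pics/fin.png",np.hstack([a,b]))
```

```text
{'t': 7.9, 'eef_pos': array([0.49339863, 0.00121611, 0.07219635]), 'contact_force': array([-2.04013215,  6.48678731,  8.77888736]), 'torque': array([1.50677477, 0.37934859, 0.00525114]), 'grasp_force': 50.382816195487976}
```

View pics/fin.png

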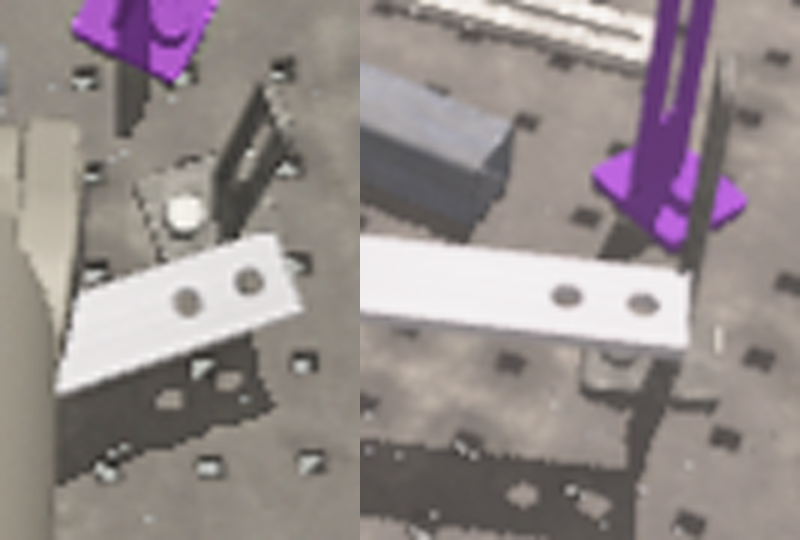

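The bar is flat and held. By TCP travel it moved 15.7 mm, so it is about 1.6 mm short. I'll nudge it 2.4 mm to allow for the friction lag.

Call:
{"method": "arm_command", "body": {"rows": [[[30,0.006,-0.02,0,0],[30,0.006,-0.02,0,0],[30,0,0,0,0],[30,0,0,0,0],[30,0,0,0,0],[30,0,0,0,0],[30,0,0,0,0],[30,0,0,0,0],[30,0,0,0,0],[30,0,0,0,0]]]}}

```text
t: 9.15
eef_pos: [0.4941, -0.0009, 0.0722]
tool_rot: [-0.001, 0.598, 0.801, 0.001]
contact_force: [-3.1, 9.1, 8.5]
gripper_width: 0.458
grasp_force: 50.4
```

Run:
```python
from h import *
from station import get_obs
import cv2
yaw=-1.284;u=np.array([np.cos(yaw),np.sin(yaw),0]);v=np.array([-u[1],u[0],0])
for n in("top","scene"):
    im=cams.read_camera(n); m=((im.min(2)>185)).astype(np.uint8)
    k,l,s,c=cv2.connectedComponentsWithStats(m)
    e=proj(n,.30*u+.472*v+[0,0,.098]); i=l[int(e[1]),int(e[0])]
    ys,xs=np.nonzero(l==i); P=np.array([onz(n,(x,y),.098) for x,y in zip(xs,ys)])
    U=P@u;V=P@v
    print(n,i,len(xs),[(round(w,3),round(U[abs(V-w)<.002].max(),4)) for w in(.46,.466,.472,.478,.484)],"V",[(a,V[abs(U-a)<.003].min().round(4),V[abs(U-a)<.003].max().round(4)) for a in(.24,.29)])
print(get_obs()["eef_pos"],get_obs()["contact_force"])
```

```text
Traceback (most recent call last):
  File "h.py", line 6, in onz
    c,d=ray(n,p);return c+d*(z-c[2])/d[2]
        ~~~^^^^^
  File "h.py", line 4, in ray
    P=cams.camera_params(n);E=np.array(P["extrinsics"]);d=E[:3,:3]@np.linalg.solve(P["K"],[p[0],p[1],1]);return E[:3,3],d
ValueError: time passes only in moves, steps and waits
```

Run:
```python
from h import *
from station import get_obs
import cv2
yaw=-1.284;u=np.array([np.cos(yaw),np.sin(yaw),0]);v=np.array([-u[1],u[0],0])
Q={n:cams.camera_params(n) for n in("top","scene")}
cams=type("c",(),{"camera_params":staticmethod(lambda n:Q[n]),"read_camera":cams.read_camera}); import h; h.cams=cams
for n in("top","scene"):
    im=cams.read_camera(n); m=(im.min(2)>170).astype(np.uint8)
    k,l,s,c=cv2.connectedComponentsWithStats(m)
    e=proj(n,.305*u+.472*v+[0,0,.098]); i=l[int(round(e[1])),int(round(e[0]))]
    ys,xs=np.nonzero(l==i); P=np.array([onz(n,(x,y),.098) for x,y in zip(xs,ys)]);U=P@u;V=P@v
    print(n,i,len(xs),[(w,U[abs(V-w)<.003].max().round(4)) for w in(.46,.466,.472,.478,.484)],[(a,V[abs(U-a)<.004].min().round(4),V[abs(U-a)<.004].max().round(4)) for a in(.24,.29)])
o=get_obs();print(o["t"],o["eef_pos"],o["contact_force"])
```

```text
top 156 545 [(0.46, np.float64(0.3153)), (0.466, np.float64(0.3137)), (0.472, np.float64(0.3166)), (0.478, np.float64(0.315)), (0.484, np.float64(0.3128))] [(0.24, np.float64(0.4524), np.float64(0.4923)), (0.29, np.float64(0.4523), np.float64(0.4905))]
scene 0 209366 [(0.46, np.float64(0.668)), (0.466, np.float64(0.6693)), (0.472, np.float64(0.6714)), (0.478, np.float64(0.6728)), (0.484, np.float64(0.6742))] [(0.24, np.float64(0.1053), np.float64(1.6337)), (0.29, np.float64(0.1053), np.float64(1.6395))]
9.3 [ 0.4940725  -0.00092697  0.07221919] [-3.3344404   8.17523371  9.05088074]
```

The top view puts the bar's end at about 0.3147 along the slide direction and the blade at about 0.314–0.316, with the bar straight along the block. Handing in.

```bash
python3 -c "
from station import job
print(job.hand_in())"
```

```text
the job is handed in; nothing more can be done
None
```

I slid the bar out until its leading end was level with the stop's blade, to within about 2 mm by the top camera, and handed in with it still gripped at 50 N and pressed flat on the block; no verdict was returned.

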